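Hold a steel square in the corner of a post and its base plate

TASK

To check the blue post on the aluminium plate, lift the steel square with the orange grip tab up and off its peg, stand it on the plate and press it into the corner between the plate and the face of the post that looks along the longer free part of the plate, so that its dark stock lies flat on the plate and the upright outer edge of its blade lies flat against the post. Finish while still gripping it there, pressed down on the plate and against the post at once: do not let go. Leave the other things on the worktop where they are.

Things in the scene. Friction and masses are not known exactly. Their poses are not given: they have to be found in the camera images.
- square: Steel square, 0.3 kg. Origin: heel (outer corner of stock underside and blade), mid-thickness; x along the stock, z up the blade, y across the thickness. Dark stock 140 (x) x 20 x 18 mm high. Bright blade and web 8 mm thick: x 0-26 up to z 92 mm, x 26-82 up to z 60. Hangs upright by its 24 mm hole on the peg, stock 70 mm over the worktop, mass centre below the hole, y axis along the peg.
- square_grip (a point): Centre of the square's orange grip tab (x 58, y 0, z 85 mm of the square): grip here, pads on the two faces 12 mm apart in y. The tab spans x 41-75, z 59-109 mm. Axes as the square's.
- square_hole (a point): Centre of the square's 24 mm hanging hole (at x 58, y 0, z 36 mm of the square). Axes as the square's.
- stand: Fixed grey stand; origin at the centre of its underside, z up. Base 90x120x12 mm; upright 16x24 mm at x +20, 119 mm high. A level steel peg 8 mm across, axis 115 mm over the worktop, runs from the upright along the stand's -x (roughly to the robot) to a collar 16 mm across, 6 mm long. The hanging square's middle plane lies about 30 mm ahead (-x) of the origin.
- peg_tip (a point): Outer end of the peg on its axis, at x = -71 mm, z = 115 mm of the stand; stand axes. To come off, the square must rise about 8 mm (the peg is then central in the hole) and move along the stand's -x until the web is past this point.
- baseplate: Fixed aluminium plate with dark dots, 140 (x) x 240 (y) x 15 mm; origin at the centre of its underside, z up, top at 15 mm. The square drags on it with ordinary friction: pressed down with 6 N it takes 3 to 6 N to slide, so push towards the post with about 8 to 10 N.
- post: Fixed blue upright post on the plate, 50 (x) x 40 (y) x 90 mm high (top 105 mm over the worktop); origin at the centre of its underside on the plate's top, axes as the plate's. The face to be touched is its +y face, which looks along the longer free part of the plate.
- corner (a point): Middle of the inner corner line where the post's +y face meets the plate's top (post x 0, y +20 mm, z 0); axes as the post's: x along the corner line (face reaches 25 mm either way), y out of the face, z up. The heel of the square belongs on this line, with the square's x along this y.
- tape_red: Bystander, to be left alone: roll of red tape lying flat, 69 mm across, 25 mm high; origin at the centre of its underside or of the thing.
- driver_red: Bystander, to be left alone: small screwdriver with red handle lying down, 156 mm long; origin at the centre of its underside or of the thing.
- slide_box: Bystander, to be left alone: white card box 77x103x42 mm; origin at the centre of its underside or of the thing.
- jar_dark: Bystander, to be left alone: small clear jar with black lid, 41 mm across, 33 mm high; origin at the centre of its underside or of the thing.
- wash_pink0: Bystander, to be left alone: pink bottle with white screw cap, 68 mm across, 150 mm high; origin at the centre of its underside or of the thing.
- wash_pink1: Bystander, to be left alone: pink wash bottle with bent spout, 68 mm across, 218 mm high; origin at the centre of its underside or of the thing.
- box_blades: Bystander, to be left alone: small flat white carton 42x70x12 mm; origin at the centre of its underside or of the thing.
- squeeze_2l: Bystander, to be left alone: big white bottle, 120 mm across, 215 mm high; origin at the centre of its underside or of the thing.

How it is judged:
By the outcome, as a careful person would: the job done as asked, in the order asked, and still so for the second after the job is handed in, while the arm keeps its last pose, push and grip.
It also fails if it takes over 45 s, if anything falls off the work surface, if the arm or the gripper's body presses on something with over 40 N, if the wrist force passes 120 N, or if a joint passes its speed limit or range.

ROBOT

A 7-joint arm with a two-finger parallel gripper is mounted at the origin on a cart in front of the work surface, level with it; the furniture and walls round the work are solid. World frame = base frame: x ahead of the robot, y to its left, z up, the work surface at z = 0. Lengths are in m, angles in rad, forces in N, time in s.
With the tool pointing down it reaches from about 0.4 to 0.875 m from the base axis. Payload 6.5 kg.
Tool frame: the origin (TCP) lies on the centre line of the jaws, within the pads' length; the fingertips stand 17 mm ahead of it and the grasp point (between the pads) lies 2 mm behind it (arm.tips_ahead is the distance from the TCP to the fingertips, in m); z points along the fingers, y is the line along which they close (so a half turn about z gives the same grasp; the last joint's range is limited). The gripper opens to 88 mm and grips with 3 to 60 N. Pads are 18 mm wide; open, the fingers measure 123 mm over their backs; the gripper's body (75 mm by 187 mm) begins 45 mm behind the grasp point.
Start: joints at [-1.305, 0.536, -0.004, 1.538, 0.003, 1.067, -0.071], TCP at [0.212, 0.615, 0.256] pointing down, gripper open.
Joint ranges: [-2.7, 2.7], [-0.37, 2.16], [-1.27, 1.26], [0.24, 2.4], [-1.31, 4.45], [0.19, 1.91], [-2.76, 2.76]. Speed limits (rad/s): [2.39, 2.39, 3.14, 3.14, 3.14, 3.14, 3.14].

INTERFACE

Orientations are given as a 3x3 rotation matrix whose columns are the frame's x, y, z axes.
In Python, from plant import arm gives the robot as it stands. Calls block until the motion is done:
- arm.move_ptp(position, orientation): joint-space move of the TCP to a pose.
- arm.move_straight(position, rot=None, feed=0.15, contact_N=None): straight line of the TCP; rot=None keeps the orientation; feed is the mean speed in m/s. With contact_N (N) it stops when the force on the tool has changed by that much, and returns True; else False.
- arm.move_joints(angles): joint-space move.
- arm.command_gripper(opening, effort=None): opening from 0.0 (shut) to 1.0 (fully open); effort is the grip in N (None keeps the last); returns when the fingers have stopped.
- arm.hold(seconds).
- arm.solve_ik(position, orientation): joint angles nearest the present ones, or None.
- arm.get_obs(): the state.
- arm.read_camera(name): name is "scene" or "top" or "wrist"; returns a dict with "color" (384x512x3 uint8, red, green, blue), "mtx" (3x3 intrinsics, pixels), "R" (3x3) and "t" (3): a world point X has camera coordinates R X + t; the wrist camera has in their place "mount" (4x4, takes a point from camera to tool coordinates, whose origin is the TCP and whose axes are the flange's). Camera axes: x right, y down, z forward; pixel columns grow to the right and rows downward; lengths in m; the calibration is good to about 2 mm. A picture is of the moment at which its call begins: read the wrist's pose just before it. There is no depth.
A pose or a line that the arm cannot do raises arm.Unreachable and nothing moves.
- arm.sign_off(): hands the job in; it is judged then, once.
The state is a dict: "time_s": time; "joint_positions": joint angles; "joint_velocities": joint speeds; "tau": joint torques, N m; "tcp_pos": TCP position; "eef_rot": TCP orientation; "force": force on the tool from outside, world axes, zero at the start; "moment": the same for the moment, N m; "grip_width": opening from 0.0 (shut) to 1.0 (fully open); "gripper_force": force on a finger pad.
Only numpy, scipy, OpenCV 4.12 (cv2) and the standard library are available. Lean on these libraries where they do the work, as an engineer would, in place of code of your own. Each camera call takes 0.05 s, during which the arm holds its last target. There are 200 camera calls.

## Working session

There is one attempt and no reset: what is moved stays moved. The work goes in short steps, each a Python script; the robot and the scene stay as the last script left them, time stands still between calls to the robot, and variables do not carry over. Pictures are saved under pics/ and viewed, at most 10 in all, crops included, and the job is handed in when it is done.

```bash
ls; mkdir -p pics
python3 - <<'E'
from plant import arm
import cv2,pickle,numpy as np
d={}
for n in("scene","top","wrist"):
    o=arm.get_obs();c=arm.read_camera(n);c["tcp"]=o["tcp_pos"];c["rot"]=o["eef_rot"];d[n]=c
    cv2.imwrite(f"pics/{n}0.png",c["color"][:,:,::-1])
pickle.dump(d,open("c0.pkl","wb"))
for n in("scene","top"): 
    c=d[n];print(n,c["mtx"].tolist(),(-np.array(c["R"]).T@c["t"]).round(3),np.array(c["R"]).round(2).tolist())
print(d["wrist"]["mount"],o["time_s"],o["eef_rot"],o["force"])
a=cv2.resize(d["scene"]["color"],(800,600),interpolation=cv2.INTER_CUBIC);cv2.imwrite("pics/sceneb.png",a[:,:,::-1])
a=cv2.resize(d["top"]["color"],(800,600),interpolation=cv2.INTER_CUBIC);cv2.imwrite("pics/topb.png",a[:,:,::-1])
E
```

```text
pics
scene [[362.1262056487912, 0.0, 255.8264710983534], [0.0, 362.1262056487912, 190.36927490316697], [0.0, 0.0, 1.0]] [-0.127  1.044  1.117] [[-0.81, -0.59, 0.0], [-0.38, 0.53, -0.76], [0.44, -0.61, -0.65]]
top [[497.2259553003332, 0.0, 254.39046072056044], [0.0, 497.2259553003332, 187.82711940523922], [0.0, 0.0, 1.0]] [-2.120e-01 -1.000e-03  1.789e+00] [[0.13, -0.99, -0.0], [-0.9, -0.11, -0.43], [0.42, 0.06, -0.9]]
[[-6.06089854e-04 -9.66111417e-01 -2.58124703e-01  6.69464265e-02]
 [ 9.99998546e-01 -9.96954831e-04  1.38336419e-03 -9.97586330e-04]
 [-1.59382261e-03 -2.58123489e-01  9.66110617e-01 -1.29774327e-01]
 [ 0.00000000e+00  0.00000000e+00  0.00000000e+00  1.00000000e+00]] 0.1 [[-9.45470227e-01  3.25708320e-01 -3.75122695e-04]
 [ 3.25708509e-01  9.45469054e-01 -1.49480970e-03]
 [-1.32205056e-04 -1.53547872e-03 -9.99998812e-01]] [-0.1881412  -0.47737579  0.13788807]
```

View pics/sceneb.png

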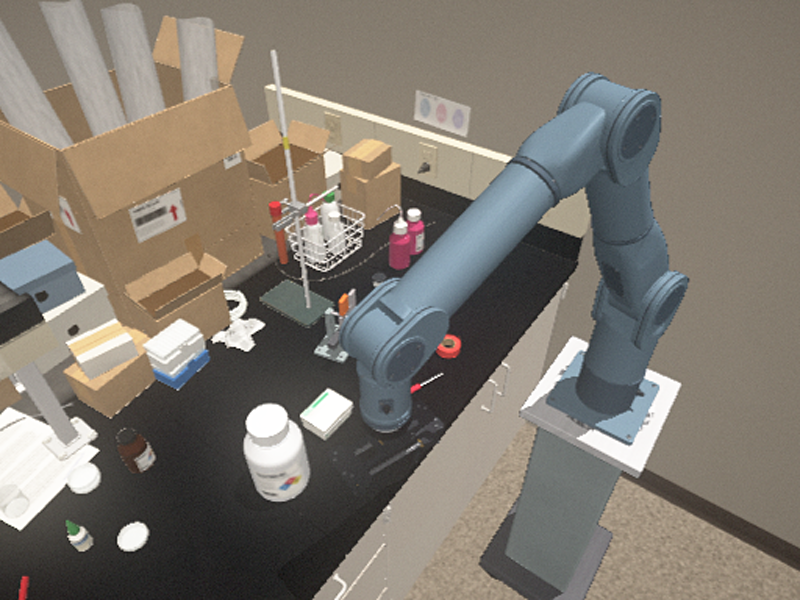

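View pics/topb.png

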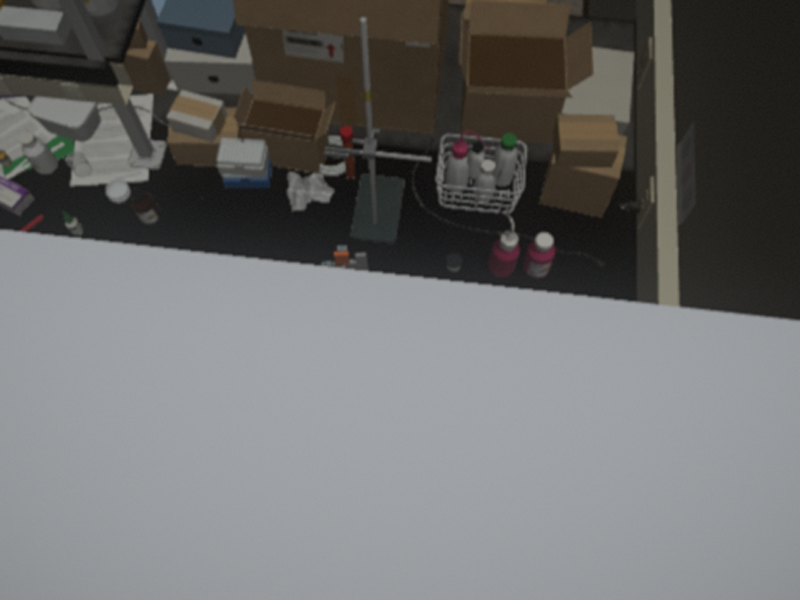

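The scene view shows the orange tab at about (343,305) of the enlarged picture and the arm hiding the rest. In the top view the tab is at about (342,257), and a pale panel covers the lower half. I'll triangulate the tab and look at the first wrist picture.

```bash
cat > h.py <<'E'
import numpy as np,cv2,pickle
from plant import arm
def grab(n,name=None):
    o=arm.get_obs();c=arm.read_camera(n);c["tcp"]=np.array(o["tcp_pos"]);c["rot"]=np.array(o["eef_rot"])
    if name: cv2.imwrite(f"pics/{name}.png",c["color"][:,:,::-1]);pickle.dump(c,open(name+".pkl","wb"))
    return c
def cam(c):
    "camera centre and cam->world rotation"
    if "mount" in c:
        M=np.array(c["mount"]);return c["tcp"]+c["rot"]@M[:3,3],c["rot"]@M[:3,:3]
    R=np.array(c["R"]);return -R.T@np.array(c["t"]),R.T
def ray(c,u,v):
    p,R=cam(c);d=R@np.linalg.inv(c["mtx"])@[u,v,1];return p,d/np.linalg.norm(d)
def onz(c,u,v,z):
    p,d=ray(c,u,v);return p+d*(z-p[2])/d[2]
def proj(c,X):
    p,R=cam(c);q=np.array(c["mtx"])@(R.T@(np.array(X)-p));return q[:2]/q[2]
def tri(*rs):
    A=0;b=0
    for p,d in rs:
        P=np.eye(3)-np.outer(d,d);A=A+P;b=b+P@p
    X=np.linalg.solve(A,b);return X,[np.linalg.norm((np.eye(3)-np.outer(d,d))@(X-p)) for p,d in rs]
def down(yaw):
    "tool pointing down, tool y (closing) axis at yaw in world"
    y=np.array([np.cos(yaw),np.sin(yaw),0]);z=np.array([0,0,-1.]);return np.c_[np.cross(y,z),y,z]
def comps(c,lo,hi,amin=30):
    h=cv2.cvtColor(c["color"],cv2.COLOR_RGB2HSV);m=cv2.inRange(h,np.array(lo),np.array(hi))
    n,l,s,k=cv2.connectedComponentsWithStats(m)
    return sorted([(s[i,4],k[i].round(1),s[i,:4],l==i) for i in range(1,n) if s[i,4]>=amin],key=lambda t:-t[0])
E
python3 - <<'E'
from h import *
d=pickle.load(open("c0.pkl","rb"));k=.64
rs=[ray(d["scene"],343*k,305*k),ray(d["top"],342*k,257*k)]
print(tri(*rs),onz(d["scene"],343*k,305*k,.156),onz(d["top"],342*k,257*k,.156))
E
```

```text
(array([0.63263048, 0.24791083, 0.15025601]), [np.float64(0.0014449902709458976), np.float64(0.001444990270945573)]) [0.62636828 0.25286447 0.156     ] [0.63124567 0.24747745 0.156     ]
```

View pics/wrist0.png

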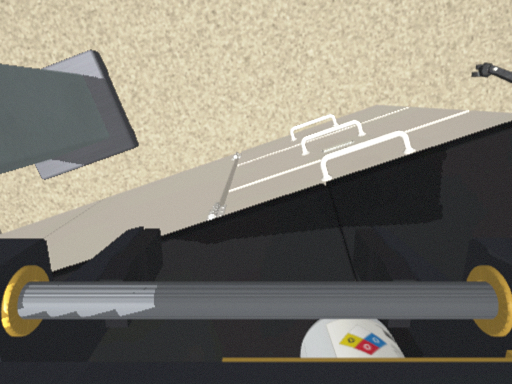

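The wrist camera sees only the cupboard front and the top of the white bottle at about (350,345). Now I'll lift the arm and look over the work area from higher up.

Run:
```python
from h import *
arm.move_straight([.25,.58,.42])
for yaw in(-np.pi/2,np.pi/2):
    for p in([.47,.0,.46],[.45,.0,.42],[.5,.05,.42]):
        q=arm.solve_ik(p,down(yaw));print(yaw,p,None if q is None else np.round(q,2))
        if q is not None and yaw<0: break
    if q is not None: break
arm.move_ptp(p,down(yaw))
c=grab("wrist","w1");print(c["mtx"][0][0],arm.get_obs()["time_s"],proj(c,[.63,.248,.153]))
c=grab("top","t1");cv2.imwrite("pics/t1b.png",cv2.resize(c["color"],(800,600))[:,:,::-1])
grab("scene","s1")
```

```text
-1.5707963267948966 [0.47, 0.0, 0.46] [-0.78  0.04  0.73  1.73 -0.03  1.39 -1.63]
345.22593902361876 3.725 [43.1348842  11.80068676]
```

View pics/w1.png

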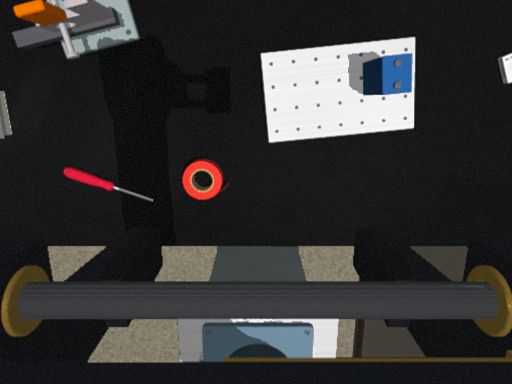

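View pics/t1b.png

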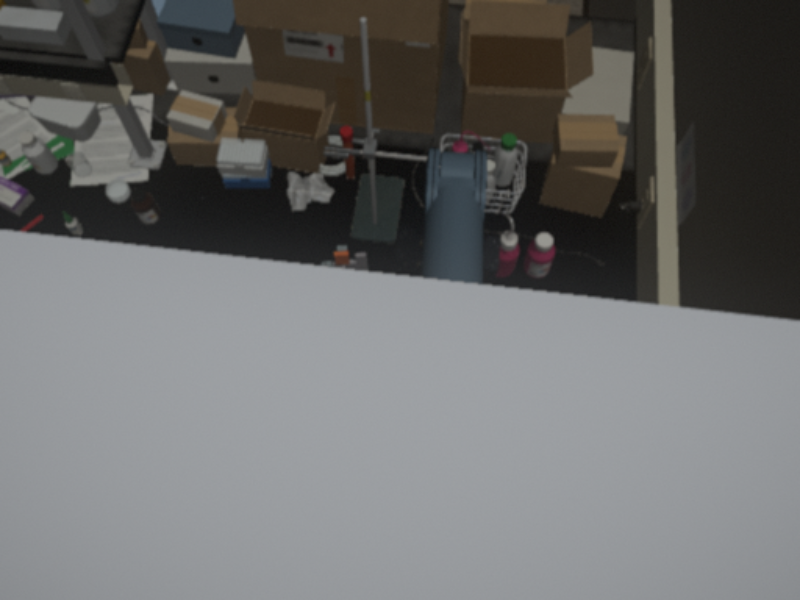

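The wrist view shows the white dotted plate with corners near (262,54), (414,38), (414,128) and (270,142). The blue post is at its right end (its free part lies left, world +y), and the orange tab with the peg is at top left. The red tape and the screwdriver are clear of both. I'll take a second wrist view shifted towards the square.

Run:
```python
from h import *
arm.move_straight([.52,.13,.46])
c=grab("wrist","w2");print(arm.get_obs()["time_s"],proj(c,[.63,.248,.153]))
a=c["color"]
cv2.imwrite("pics/w2b.png",cv2.resize(a[:300],(800,469),interpolation=cv2.INTER_CUBIC)[:,:,::-1])
```

```text
4.95 [156.97856194  58.54132999]
```

View pics/w2b.png

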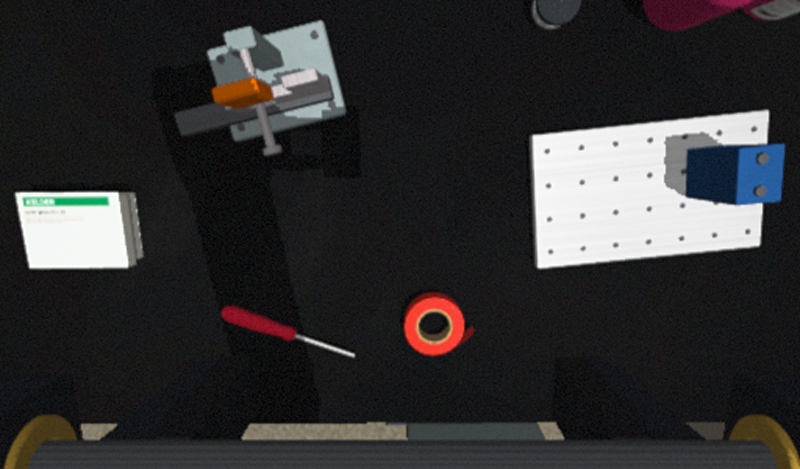

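The second view shows the orange tab at about (155,59), the bright blade to its right (so the square's x points left, world +y), and the peg tip at about (174,96) in original pixels. I'll measure the plate, post and peg from both views.

Run:
```python
from h import *
C=[pickle.load(open(f"w{i}.pkl","rb")) for i in(1,2)]
T=pickle.load(open("t1.pkl","rb"));S=pickle.load(open("s1.pkl","rb"))
P=[];B=[];O=[]
for c in C:
    h=cv2.cvtColor(c["color"],cv2.COLOR_RGB2HSV)
    w=comps(c,(0,0,150),(180,45,255),800)
    # plate comp = contains area near centroid with u>280
    w=[t for t in w if t[1][0]>250 and t[1][1]<200][0]
    b=[t for t in comps(c,(100,120,40),(125,255,255),200) if t[1][1]<220][0]
    hull=cv2.convexHull(cv2.findContours((w[3]|b[3]).astype('u1'),0,1)[0][0]) if 0 else None
    cn=max(cv2.findContours(w[3].astype('u1'),cv2.RETR_EXTERNAL,cv2.CHAIN_APPROX_NONE)[0],key=len)[:,0].astype(float)
    print("plate",w[:3],"post",b[:3], "postV",np.percentile(h[b[3]][:,2],[5,30,50,70,95]))
    # fit lines: upper, lower, left edges in pixels
    x0,y0,ww,hh=w[2]
    def fit(sel): 
        vx,vy,a,bb=cv2.fitLine(sel.astype('f4'),cv2.DIST_HUBER,0,.01,.01)[:,0];return np.array([vy,-vx,vx*bb-vy*a]) 
    left=cn[cn[:,0]<x0+ww*.1]; left=left[(left[:,1]>y0+.3*hh)&(left[:,1]<y0+.8*hh)]
    mid=(cn[:,0]>x0+.1*ww)&(cn[:,0]<x0+.6*ww)
    my=y0+hh*.5; up=cn[mid&(cn[:,1]<my-hh*.25)]; lo=cn[mid&(cn[:,1]>my+hh*.25)]
    L,U,D=fit(left),fit(up),fit(lo)
    q=[np.cross(L,U),np.cross(L,D)];q=[t[:2]/t[2] for t in q]
    xs=[x0+.6*ww]; 
    for l in(U,D): q.append(np.array([xs[0],-(l[0]*xs[0]+l[2])/l[1]]))
    P.append(q);W=[onz(c,*t,.015) for t in q]
    print(" corners",np.round(q,1).tolist(),[t[:2].round(4) for t in W],"yawU,D,L",[np.degrees(np.arctan2(*(e-f)[1::-1])).round(2) for e,f in((W[0],W[2]),(W[1],W[3]))],np.degrees(np.arctan2(*(W[0]-W[1])[:2])).round(2),"len",np.linalg.norm(W[0]-W[1]))
    # bright top face
    top=(b[3]&(h[...,2]>.8*np.percentile(h[b[3]][:,2],95))).astype('u1')
    r=cv2.minAreaRect(max(cv2.findContours(top,0,1)[0],key=cv2.contourArea));bx=cv2.boxPoints(r);B.append(bx)
    print(" posttop",r,[onz(c,*t,.105)[:2].round(4) for t in bx])
    o=comps(c,(5,150,100),(18,255,255),40);print(" orange",[(t[0],t[1],t[2]) for t in o[:3]])
for i in(0,1):print("tri plate",tri(*[ray(C[j],*P[j][i]) for j in(0,1)]))
R=[sorted(b.tolist(),key=lambda t:(t[0]>b[:,0].mean(),t[1])) for b in B]
for i in range(4):print("tri post",tri(*[ray(C[j],*R[j][i]) for j in(0,1)]))
print("pegtip",tri(ray(C[0],72,56),ray(C[1],174,96)))
for c in(T,S):print([(t[0],t[1],t[2]) for t in comps(c,(5,150,100),(18,255,255),20)][:4],proj(c,[.632,.248,.156]))
```

```text
plate (np.int32(10979), array([330.3,  92.9]), array([261,  37, 154, 106], dtype=int32)) post (np.int32(1618), array([387.3,  74.8]), array([363,  54,  49,  40], dtype=int32)) postV [ 50.  56. 168. 171. 176.]
 corners [[260.9, 53.2], [269.0, 141.7], [353.4, 43.5], [353.4, 133.1]] [array([ 0.6015, -0.004 ]), array([ 0.464 , -0.0181]), array([ 0.6158, -0.1471]), array([ 0.4785, -0.1572])] yawU,D,L [np.float64(95.7), np.float64(95.95)] 84.18 len 0.1382525882314546
 posttop ((397.0, 73.5), (39.0, 28.0), 90.0) [array([ 0.5905, -0.1638]), array([ 0.5905, -0.2006]), array([ 0.5412, -0.2063]), array([ 0.5411, -0.1685])]
 orange [(np.int32(891), array([39.1, 11.9]), array([13,  0, 54, 25], dtype=int32))]
plate (np.int32(10100), array([405.3, 123.6]), array([341,  70, 151, 102], dtype=int32)) post (np.int32(2099), array([471. , 110.7]), array([439,  91,  64,  40], dtype=int32)) postV [ 48.  53.  61. 158. 164.]
 corners [[340.3, 86.3], [344.1, 170.9], [431.6, 76.8], [431.6, 161.9]] [array([ 0.6018, -0.0035]), array([ 0.4641, -0.0181]), array([ 0.6158, -0.1472]), array([ 0.4792, -0.1647])] yawU,
[... 893 characters left out ...]
1366543834)])
tri post (array([ 0.59091135, -0.20087759,  0.10464494]), [np.float64(0.00038885059062114725), np.float64(0.0003888505906210432)])
tri post (array([ 0.540082  , -0.2025405 ,  0.11271781]), [np.float64(0.0010947906271405329), np.float64(0.0010947906271406111)])
pegtip (array([0.5865931 , 0.23907278, 0.11747404]), [np.float64(0.0005269979406167191), np.float64(0.0005269979406168046)])
[(np.int32(21), array([217.8, 162.2]), array([214, 161,   9,   3], dtype=int32))] [218.77340591 164.28623128]
[(np.int32(75), array([179.8, 157.1]), array([176, 147,   8,  22], dtype=int32)), (np.int32(66), array([219.4, 194.4]), array([217, 188,   6,  14], dtype=int32))] [219.23368634 194.00069633]
```

Heights agree (plate 0.014, post top about 0.104, peg tip 0.117) and so do the sizes. The plate yaw is about 5.8° and the corner is near (0.564, −0.165). Next I check reachability, then look at the tab from close above at two heights.

Run:
```python
from h import *
r=np.radians
for a in(11,191):
    for p,y in(([.632,.248,.25],a),([.632,.248,.154],a),([.55,.23,.2],a),([.56,-.10,.2],a-5.2),([.56,-.105,.098],a-5.2)):
        q=arm.solve_ik(p,down(r(y)));print(a,p,None if q is None else np.round(q,2))
```

```text
11 [0.632, 0.248, 0.25] [-0.63  0.61  0.29  1.47 -0.18  1.09 -0.11]
11 [0.632, 0.248, 0.154] [-0.61  0.71  0.26  1.54 -0.21  0.92 -0.09]
11 [0.55, 0.23, 0.2] [-0.68  0.52  0.29  1.75 -0.18  0.9  -0.13]
11 [0.56, -0.1, 0.2] [-0.23  0.49  0.43  1.83 -0.26  0.88  0.43]
11 [0.56, -0.105, 0.098] [-0.14  0.64  0.34  1.87 -0.32  0.68  0.48]
191 [0.632, 0.248, 0.25] [ 0.17  0.84 -1.08  1.41  0.75  1.32  2.39]
191 [0.632, 0.248, 0.154] [-1.06  0.99  1.08  1.57 -0.93  1.17 -2.72]
191 [0.55, 0.23, 0.2] [ 0.24  0.77 -1.08  1.69  0.74  1.14  2.29]
191 [0.56, -0.1, 0.2] [-0.5   0.6   0.83  1.84 -0.54  0.94 -2.47]
191 [0.56, -0.105, 0.098] [-0.36  0.72  0.65  1.89 -0.62  0.75 -2.4 ]
```

Run:
```python
from h import *
R=down(np.radians(11))
arm.command_gripper(.55)
arm.move_ptp([.632,.24,.36],R);grab("wrist","g1")
arm.move_straight([.632,.24,.27]);grab("wrist","g2")
C=[pickle.load(open(f"g{i}.pkl","rb")) for i in(1,2)]
for c in C:
    for t in comps(c,(3,150,60),(20,255,255),60)[:3]:
        r=cv2.minAreaRect(np.argwhere(t[3])[:,::-1].astype('f4'));print(t[0],t[1],t[2],r)
    print(proj(c,[.632,.248,.181]))
cv2.imwrite("pics/g12.png",np.hstack([c["color"] for c in C])[:,56:-56,::-1] if 0 else cv2.resize(np.hstack([C[0]["color"][:,60:460],C[1]["color"][:,60:460]])[:,:,::-1],(800,384)))
print(arm.get_obs()["time_s"])
```

```text
1040 [494.8 211. ] [474 194  38  41] ((497.0283508300781, 210.34906005859375), (47.39875030517578, 28.944318771362305), 29.05460548400879)
853 [ 78.7 216.2] [ 56 196  46  42] ((78.5, 216.5), (41.0, 45.0), 90.0)
230 [257.1 152.2] [250 139  14  41] ((256.18975830078125, 159.05459594726562), (40.339996337890625, 12.697314262390137), 87.61405944824219)
[260.13427888 163.63069536]
744 [254.4 174.9] [246 152  19  58] ((254.9073028564453, 180.5341339111328), (57.34700393676758, 17.397756576538086), 88.21009063720703)
607 [ 34.4 228.1] [ 12 217  54  29] ((36.96754455566406, 228.73062133789062), (25.027294158935547, 53.13457107543945), 81.08507537841797)
[260.20253666 188.90119076]
7.9917
```

View pics/g12.png

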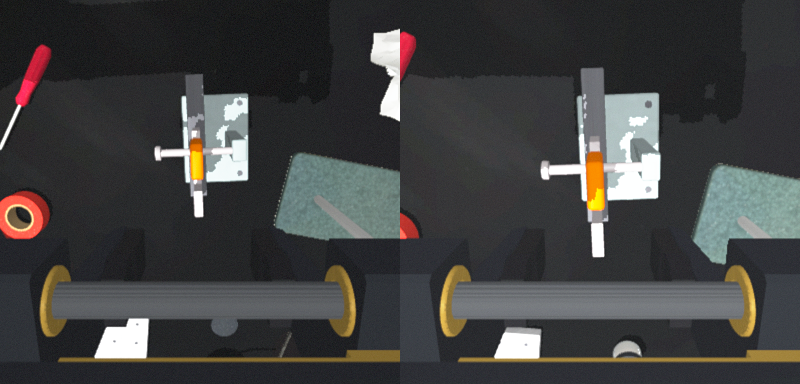

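Both close views show the tab seen from above at about (253,180), nearly aligned with the image columns. The peg collar is to the left, the upright to the right and the blade at the bottom. I'll measure the tab top from both heights.

Run:
```python
from h import *
C=[pickle.load(open(f"g{i}.pkl","rb")) for i in(1,2)]
E=[]
for c in C:
    h=cv2.cvtColor(c["color"],cv2.COLOR_RGB2HSV)
    t=[t for t in comps(c,(3,130,60),(45,255,255),60) if 230<t[1][0]<280][0];m=t[3]
    rows=np.where(m.any(1))[0];cs=[np.where(m[r])[0] for r in rows]
    mid=np.array([(r,x.mean(),len(x),h[r,x,0].mean(),h[r,x,2].mean()) for r,x in zip(rows,cs)])
    print(mid[::3].round(0).tolist())
    s=np.polyfit(mid[3:-3,0],mid[3:-3,1],1);print("slope",s, rows[0],rows[-1])
    # yellow (top) start row
    yr=mid[mid[:,3]>(mid[:,3].min()+mid[:,3].max())/2,0];E.append([(np.polyval(s,yr[0]-.5),yr[0]-.5),(np.polyval(s,rows[-1]+.5),rows[-1]+.5),(np.polyval(s,rows[0]-.5),rows[0]-.5)]);print(E[-1])
for i in range(3):print(tri(*[ray(C[j],*E[j][i]) for j in(0,1)]))
for i in range(3):print([onz(C[j],*E[j][i],[.180,.180,.13][i]).round(4) for j in(0,1)])
# peg: collar position by eye, both views (orig px)
print("collar",tri(ray(C[0],158+60,153),ray(C[1],145+60,170)))
```

```text
[[138.0, 254.0, 1.0, 9.0, 164.0], [141.0, 256.0, 11.0, 14.0, 161.0], [144.0, 256.0, 12.0, 14.0, 201.0], [147.0, 256.0, 13.0, 14.0, 219.0], [150.0, 256.0, 13.0, 14.0, 224.0], [153.0, 256.0, 13.0, 22.0, 253.0], [156.0, 256.0, 13.0, 23.0, 254.0], [159.0, 256.0, 13.0, 22.0, 254.0], [162.0, 256.0, 13.0, 22.0, 254.0], [165.0, 256.0, 14.0, 21.0, 245.0], [168.0, 256.0, 14.0, 21.0, 245.0], [171.0, 257.0, 13.0, 22.0, 248.0], [174.0, 257.0, 13.0, 22.0, 249.0], [177.0, 257.0, 13.0, 21.0, 247.0]]
slope [4.11840412e-02 2.49722329e+02] 138 179
[(np.float64(255.9205276705278), np.float64(150.5)), (np.float64(257.114864864865), np.float64(179.5)), (np.float64(255.38513513513527), np.float64(137.5))]
[[152.0, 254.0, 12.0, 12.0, 196.0], [155.0, 254.0, 16.0, 14.0, 194.0], [158.0, 254.0, 16.0, 14.0, 199.0], [161.0, 254.0, 17.0, 14.0, 207.0], [164.0, 254.0, 17.0, 16.0, 245.0], [167.0, 254.0, 17.0, 16.0, 248.0], [170.0, 254.0, 17.0, 16.0, 248.0], [173.0, 254.0, 18.0, 16.0, 245.0], [176.0, 254.0, 18.0, 16.0, 245.0], [179.0, 255.0, 17.0, 16.0, 247.0], [182.0, 255.0, 17.0, 16.0, 247.0], [185.0, 255.0, 17.0, 1
[... 480 characters left out ...]
.float64(151.5))]
(array([0.62376122, 0.27409239, 0.28374247]), [np.float64(0.00027568089929571053), np.float64(0.00027568089929569774)])
(array([0.63193349, 0.23333562, 0.18274352]), [np.float64(9.355346885615352e-05), np.float64(9.355346885637605e-05)])
(array([0.62382353, 0.26723353, 0.15223122]), [np.float64(3.766501090386756e-05), np.float64(3.766501090389089e-05)])
[array([0.626 , 0.2589, 0.18  ]), array([0.6287, 0.2474, 0.18  ])]
[array([0.6321, 0.2327, 0.18  ]), array([0.632 , 0.2324, 0.18  ])]
[array([0.6241, 0.2648, 0.13  ]), array([0.6243, 0.2639, 0.13  ])]
collar (array([0.58806184, 0.24040167, 0.12364604]), [np.float64(5.6202025514893754e-05), np.float64(5.620202551483676e-05)])
```

The tab's near top edge is at height 0.181 (expected 0.180), the tab centre is about (0.628, 0.249), and the peg direction is about 12.6°. Now I'll grasp, lift and slide off the peg with a contact guard.

Run:
```python
from h import *
a=np.radians(12.6);R=down(a);d=np.array([np.cos(a),np.sin(a),0]);p=np.array([.6284,.249,.154])
def st(l):
    o=arm.get_obs();print(l,round(o["time_s"],2),np.round(o["tcp_pos"],4),np.round(o["force"],1),np.round(o["moment"],2),round(o["grip_width"]*88,1),o["gripper_force"])
arm.command_gripper(.4)
arm.move_ptp(p+[0,0,.05],R);st("pre")
print(arm.move_straight(p,feed=.06,contact_N=6));st("down")
if abs(arm.get_obs()["tcp_pos"][2]-.154)<.004:
    arm.command_gripper(0,effort=45);st("grip")
    if arm.get_obs()["grip_width"]*88>8:
        arm.move_straight(p+[0,0,.008],feed=.03);st("lift")
        grab("wrist","l1")
        print(arm.move_straight(p+[0,0,.008]-.03*d,feed=.05,contact_N=6));st("mid")
```

```text
pre 8.77 [0.6279 0.2489 0.2036] [-0.4 -0.2  0.7] [-0.03  0.08 -0.02] 35.3 0.0
False
down 9.75 [0.6287 0.249  0.1544] [ 0.4 -0.5 -0.5] [-0.05  0.    0.03] 34.9 0.0
grip 10.22 [0.6287 0.249  0.1543] [0.9 0.1 1.5] [-0.13  0.   -0.03] 11.5 44.959666966460645
lift 10.64 [0.6283 0.249  0.162 ] [ 0.5  0.5 -2.2] [-0.09  0.02 -0.01] 11.3 44.960790113545954
False
mid 11.44 [0.5993 0.2426 0.1622] [ 0.4  0.1 -3.7] [-0.03  0.03 -0.02] 11.9 44.960737279616296
```

Weight of about 3 N is felt and the slide is free. I'll clear the peg, raise the square, carry it over the plate 18 mm off the face and look.

```bash
cat >> h.py <<'E'
def st(l):
    o=arm.get_obs();print(l,round(o["time_s"],2),np.round(o["tcp_pos"],4),np.round(o["force"],1),np.round(o["moment"],2),round(o["grip_width"]*88,1),round(o["gripper_force"],1))
YAW=np.radians(5.8);EY=np.array([-np.sin(YAW),np.cos(YAW),0]);EX=np.array([np.cos(YAW),np.sin(YAW),0])
CORNER=np.array([.5638,-.1648,.015])
E
python3 - <<'E'
from h import *
a=np.radians(12.6);d=np.array([np.cos(a),np.sin(a),0]);p=np.array([.6284,.249,.162])
hit=arm.move_straight(p-.08*d,feed=.06,contact_N=6);st("off");print(hit)
if not hit:
    arm.move_straight(p-.08*d+[0,0,.085],feed=.12)
    arm.move_ptp(CORNER+EY*.076+[0,0,.21],down(YAW));st("over")
    arm.move_straight(CORNER+EY*.076+[0,0,.11],feed=.1);st("low")
    c=grab("wrist","k1");s=grab("scene","ks1")
    q=proj(s,CORNER+[0,0,.05]).astype(int);print(q)
    cr=s["color"][max(q[1]-70,0):q[1]+70,max(q[0]-90,0):q[0]+90]
    cr=cv2.resize(cr,(494,384),interpolation=cv2.INTER_CUBIC)
    cv2.imwrite("pics/k1b.png",np.hstack([c["color"][:,100:400],cr])[:,:,::-1])
E
```

```text
off 12.43 [0.5508 0.2316 0.1621] [ 0.2 -0.3 -2.5] [-0.06  0.03 -0.03] 11.5 45.0
False
over 14.51 [ 0.5567 -0.0871  0.2249] [-0.2  0.3 -2.8] [-0.03  0.07  0.  ] 11.5 45.0
low 15.66 [ 0.5567 -0.0893  0.1257] [ 0.2  0.7 -2.8] [-0.05  0.04  0.05] 11.6 45.0
[287 167]
```

View pics/k1b.png

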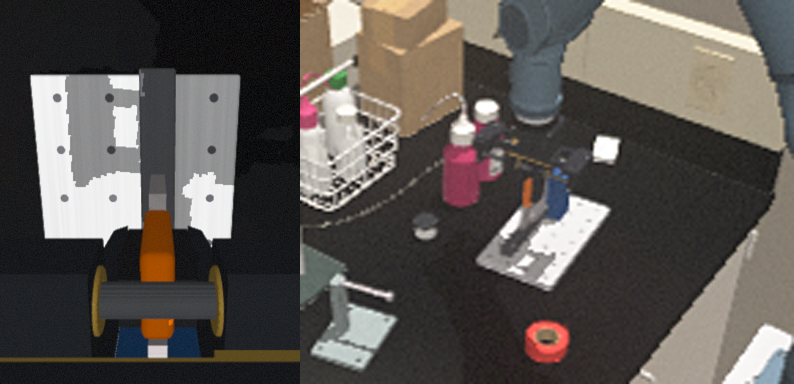

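The wrist view shows the stock straight down the image over the plate (columns 140–175), parallel to the plate edges. The scene view shows the square standing just above the plate, in front of the post. Now I'll touch down gently and then push towards the post.

Run:
```python
from h import *
arm.command_gripper(0,effort=60)
arm.hold(.3);f0=np.array(arm.get_obs()["force"]);st("free")
b=CORNER+EY*.076
print(arm.move_straight(b+[0,0,.075],feed=.025,contact_N=3));arm.hold(.3);st("touch")
o=arm.get_obs();z=o["tcp_pos"][2]
t=np.array(o["tcp_pos"])-[0,0,0];
if .09<z<.106:
    print(arm.move_straight(t-EY*.03,feed=.025,contact_N=6));arm.hold(.3);st("post")
    o=arm.get_obs();r=np.array(o["tcp_pos"])-CORNER
    print("e_y",r@EY,"e_x",r@EX,"z",r[2],"f",np.array(o["force"])@np.c_[EX,EY,[0,0,1]]-f0@np.c_[EX,EY,[0,0,1]])
```

```text
free 16.27 [ 0.5561 -0.0892  0.125 ] [ 0.7 -0.3 -2.2] [-0.06  0.08 -0.03] 11.6 60.0
True
touch 17.56 [ 0.556  -0.0891  0.0989] [-0.8 -0.1  4.6] [-0.02  0.27 -0.01] 11.4 60.0
True
post 18.2 [ 0.5561 -0.0891  0.0989] [0.1 1.2 4.5] [-0.09  0.11 -0.06] 11.0 60.0
e_y 0.07608435403994737 e_x -5.744519220187326e-05 z 0.08386855501245957 f [-0.46056396  1.48310946  6.64806888]
```

It touched the plate at the expected height, but the stop tripped on friction. I'll raise it 2 mm, go to the post until contact, then press down and push.

```bash
cat >> h.py <<'E'
def fr(f0=np.array([.3,0,-2.5])):
    "square's contact force in plate axes (x,y,z) and the TCP relative to the corner"
    F=[];o=None
    for _ in range(4):
        arm.hold(.05);o=arm.get_obs();F.append(o["force"])
    M=np.c_[EX,EY,[0,0,1]];r=(np.array(o["tcp_pos"])-CORNER)@M
    f=(np.mean(F,0)-f0)@M;print("t",round(o["time_s"],1),"r",r.round(4),"f",f.round(1),"m",np.round(o["moment"],2),"w",round(o["grip_width"]*88,1));return f,r
E
python3 - <<'E'
from h import *
t=np.array(arm.get_obs()["tcp_pos"])+[0,0,.002]
arm.move_straight(t,feed=.03);fr()
t=t-EY*.03
print(arm.move_straight(t,feed=.025,contact_N=5));fr()
E
```

```text
t 18.6 r [-0.0004  0.0761  0.0856] f [-0.1  0.2  0.2] m [-0.06  0.06  0.03] w 11.6
True
t 19.6 r [-0.0013  0.0588  0.0847] f [-0.3 -0.2 -0.1] m [-0.1   0.01  0.01] w 11.5
```

Post contact came at 58.8 mm (58 expected). Now I'll alternate small steps down and towards the post until the forces are right.

Run:
```python
from h import *
M=np.c_[EX,EY,[0,0,1]]
f,r=fr();c=r.copy()
def go():
    arm.move_straight(CORNER+M@c,feed=.02);return fr()
# down first, to 4 N
for i in range(8):
    if f[2]>4: break
    c[2]-=.0007; f,r=go()
print("target",c)
for i in range(8):
    if f[1]>6 or f[2]>15: break
    c[1]-=.0007; f,r=go()
print("target",c)
np.save("c.npy",c)
```

```text
t 19.8 r [-0.0012  0.059   0.0848] f [-0.1 -0.  -0. ] m [-0.07  0.09  0.05] w 11.5
t 20.3 r [-0.0011  0.059   0.0841] f [-0.1  0.2  0.5] m [-0.06  0.01  0.05] w 12.1
t 20.7 r [-0.001   0.0592  0.084 ] f [-2.   1.9  8.1] m [-0.01  0.45  0.02] w 11.4
target [-0.00117883  0.05900993  0.08338569]
t 21.2 r [-0.001   0.0591  0.084 ] f [-2.3  2.8  9.8] m [0.28 0.6  0.01] w 11.2
t 21.6 r [-0.0009  0.0589  0.0841] f [-2.4  4.7 10.1] m [ 0.61  0.69 -0.08] w 11.6
t 22.1 r [-0.0008  0.0588  0.0841] f [-2.7  5.8 11.7] m [ 0.89  0.77 -0.05] w 11.3
t 22.5 r [-0.0008  0.0587  0.0842] f [-2.6  7.3 13.1] m [ 1.2   0.93 -0.11] w 11.6
target [-0.00117883  0.05620993  0.08338569]
```

Run:
```python
from h import *
M=np.c_[EX,EY,[0,0,1]];c=np.load("c.npy");R=np.array(arm.get_obs()["eef_rot"]);print((M.T@R).round(4).tolist())
def go():
    arm.move_straight(CORNER+M@c,feed=.02);return fr()
c[0]-=.0008;f,r=go()
for i in range(6):
    if f[2]>10: c[2]+=.0002
    if f[1]>9.0: break
    c[1]-=.0007;f,r=go()
for i in range(4):
    if f[2]<=11 and abs(f[0])<1.5: break
    if f[2]>11:c[2]+=.0003
    if abs(f[0])>1.5:c[0]+=.0005*np.sign(f[0])
    f,r=go()
np.save("c.npy",c);print(c)
k=grab("wrist","k2");s=grab("scene","ks2")
cr=cv2.resize(s["color"][130:200,250:340],(494,384),interpolation=cv2.INTER_CUBIC)
cv2.imwrite("pics/k2b.png",np.hstack([k["color"][:,100:400],cr])[:,:,::-1])
```

```text
[[-0.0026, 1.0, -0.0058], [1.0, 0.0027, 0.0073], [0.0073, -0.0058, -1.0]]
t 23.0 r [-0.0011  0.0586  0.0842] f [-1.5  6.7 10.9] m [1.23 0.5  0.  ] w 11.3
t 23.4 r [-0.0011  0.0583  0.0842] f [-1.3  7.8  9.8] m [ 1.36  0.44 -0.11] w 11.5
t 23.9 r [-0.0011  0.0583  0.0842] f [-1.3  9.1 10.7] m [ 1.67  0.45 -0.04] w 11.1
[-0.00197883  0.05480993  0.08378569]
```

View pics/k2b.png

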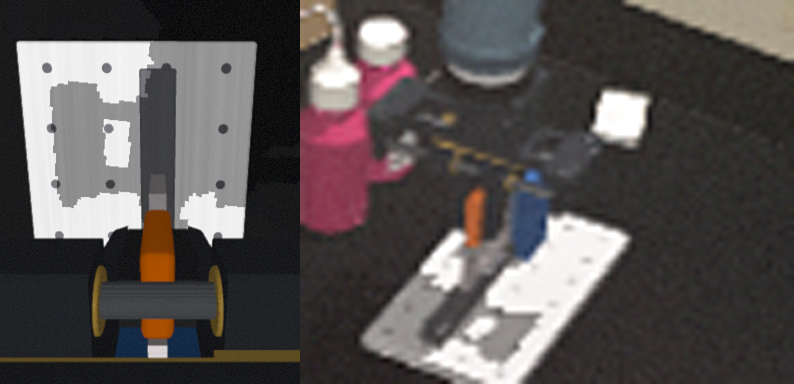

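The wrist view shows the stock over the plate, with the blade's white end and the blue post meeting at the bottom. The scene view shows the blade against the post. Forces are good (9 N and 11 N), but the tool has tilted 0.4° under load. I'll correct the tilt, ease the grip briefly so the square seats itself flat, then regrip and retune.

Run:
```python
from h import *
M=np.c_[EX,EY,[0,0,1]];c=np.load("c.npy")
def go(R=None):
    arm.move_straight(CORNER+M@c,rot=R,feed=.02);return fr()
R0=down(YAW);Rc=R0.copy()
for i in range(2):
    Rm=np.array(arm.get_obs()["eef_rot"]);e=cv2.Rodrigues(R0@Rm.T)[0][:,0]
    Rc=cv2.Rodrigues(e)[0]@Rc;f,r=go(Rc);print("err",(e*57.3).round(2))
arm.command_gripper(0,effort=14);arm.hold(.2);f,r=fr()
arm.command_gripper(0,effort=60);f,r=fr()
for i in range(8):
    dy=f[1]-9.;dz=f[2]-9.
    if abs(dy)<1.2 and abs(dz)<1.8 and abs(f[0])<2: break
    if abs(dy)>=1.2:c[1]+=np.clip(dy*.0004,-.001,.001)
    if abs(dz)>=1.8:c[2]+=np.clip(dz*.0001,-.0004,.0004)
    if abs(f[0])>=2:c[0]+=.0004*np.sign(f[0])
    f,r=go(Rc)
np.save("c.npy",c);np.save("Rc.npy",Rc);print(c,((M.T@np.array(arm.get_obs()["eef_rot"]))[:,2]).round(4))
```

```text
t 24.4 r [-0.0013  0.0583  0.084 ] f [-0.3  7.9  6.1] m [1.84 0.26 0.08] w 11.6
err [-0.44 -0.34 -0.2 ]
t 24.9 r [-0.001   0.0583  0.0839] f [0.1 8.5 5.7] m [ 1.54  0.03 -0.08] w 11.6
err [0.2  0.32 0.05]
t 25.5 r [-0.0009  0.0582  0.0839] f [0.7 7.6 4.3] m [ 1.61 -0.12  0.03] w 11.8
t 25.9 r [-0.0009  0.0582  0.084 ] f [0.1 8.6 4.7] m [ 1.58 -0.06  0.05] w 11.4
t 26.3 r [-0.0009  0.0582  0.0839] f [-0.6  8.9  8.8] m [1.65 0.21 0.08] w 11.9
[-0.00197883  0.05480993  0.08338569] [ 9.e-04 -2.e-04 -1.e+00]
```

Run:
```python
from h import *
M=np.c_[EX,EY,[0,0,1]];c=np.load("c.npy");Rc=np.load("Rc.npy")
arm.command_gripper(0,effort=9);arm.hold(.2);f,r=fr()
arm.command_gripper(0,effort=60);f,r=fr()
for i in range(10):
    dy=f[1]-9.;dz=f[2]-9.
    if abs(dy)<1.2 and abs(dz)<2 and abs(f[0])<2: break
    if abs(dy)>=1.2:c[1]+=np.clip(dy*.0004,-.001,.001)
    if abs(dz)>=2:c[2]+=np.clip(dz*.0001,-.0004,.0004)
    if abs(f[0])>=2:c[0]+=.0004*np.sign(f[0])
    arm.move_straight(CORNER+M@c,rot=Rc,feed=.02);f,r=fr()
arm.hold(.5);f,r=fr();print((M.T@np.array(arm.get_obs()["eef_rot"]))[:,2].round(4))
if 7<f[1]<12 and 5<f[2]<14: print(arm.sign_off())
```

```text
t 27.0 r [-0.0009  0.058   0.0839] f [-0.3  8.7  8.1] m [1.57 0.21 0.03] w 11.5
t 27.4 r [-0.0008  0.0581  0.0839] f [-0.1  8.3  7.8] m [1.57 0.13 0.06] w 11.3
t 28.1 r [-0.0008  0.0581  0.0839] f [0.  8.2 8.1] m [1.57 0.24 0.04] w 11.5
[ 1.e-03 -4.e-04 -1.e+00]
the job is handed in; nothing more can be done
None
```

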